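# Tip a bearing bracket onto its foot and cam-lock it in the boring fixture

## Task

Push the cast bearing bracket high on its upright leg so that it tips over onto its machined foot, then slide it along the fixture plate until the foot is right up against the end stop, without ramming the stop. Then swing the cam lever clockwise until the cam bites and grips the foot firmly between itself and the fence, without straining it. Let go, and leave the pliers, tape measure and union where they lie.

Things in the scene. Friction and masses are not known exactly. Their poses are not given: they have to be found in the camera images.
- fixture: Dark steel boring fixture bolted to the bench: ground plate 330 x 206 mm, its top 12 mm above the bench. Origin at bench level on the nest's centre line; x along the nest to the end stop, y to the fence, z up. Plate from x -180 to +150 mm, y -121 to +85 mm. Fence and, facing it, the cam clamp stand 90 mm and a few mm of play apart; end stop between them at the far end.
- fence (a point): Foot of the middle of the fence's face on the plate (axes as the fixture's; the face looks to -y). The fence is a bright steel bar 22 mm high, its straight face 66 mm long in x, at y = +45 mm on the fixture, with a slanted lead-in at the near end. The bracket's 90 mm wide foot lies against it when clamped, the bracket's middle then on the nest's centre line.
- end_stop: Bright steel stop block on the fixture plate, 24 x 60 x 26 mm (x, y, z; axes as the fixture's). Origin at the foot of its face, on the nest's centre line, 115 mm from the fixture's origin; the face looks to -x. Pressing the bracket on it with over 25 N while sliding it home is ramming; what the cam adds later does not count.
- bracket: Grey cast L bracket, 0.72 to 0.98 kg: foot 100 x 90 x 15 mm, wall 75 x 90 x 14 mm, two ribs, bored boss. It starts standing on its wall's back, foot upright. Origin: middle of the L's outer corner edge, over which it tips. Standing: z up along the foot, x the way the foot's underside faces (to the stop), wall along -x. On its foot: x down, z to the stop, wall upright over the origin, 75 mm high.
- push_spot (a point): Spot on the bracket's foot, on its inner face (15 mm behind the underside), 84 mm up from the corner edge; axes as the bracket's. Push here towards the bracket's +x to tip it: 2 to 3 N. The face is clear of ribs above 70 mm. Pushed under 65 mm up, the bracket may slide instead. Past about 37 deg of tilt it falls by itself, the wall swinging up behind with its end 76 mm from the corner edge.
- foot_front (a point): Middle of the edge of the foot's underside that ends up foremost, 100 mm from the corner edge (bracket's z); 100 mm up while the bracket stands. Home, it touches the end stop. To slide the bracket lying on its foot, push low on the flat back of the wall; that takes 3 to 9 N of friction, and the force rises sharply at the stop.
- lever: Cam lever. Origin on its vertical pivot, 13 mm above the bench, at x 76, y -72 mm on the fixture. Clockwise from above turns the eccentric disc under it onto the foot. The disc's setting on the lever is not measured: it bites after 0.4 to 1.5 rad; feel. At the handle: up to 4 N free, up to 8 N while it shoves the bracket to the fence, then rising steeply; 11 to 14 N grips well, over 16 N strains it.
- lever_handle (a point): Centre of the lever's upright black handle, a round grip 19 mm in diameter and 46 mm high, 75 mm above the bench, 75 mm from the pivot; free to be taken from above. The arm starts pointing away from the nest and the robot, and swings towards the robot. A hard squeeze adds rubbing of the round grip to the felt force. The lever stays where it is left; over 75 N of cam on casting is straining.
- pliers: Blue-handled combination pliers, 193 x 67 x 14 mm, lying on the bench beside the fixture's fence side. Origin under its middle. Leave alone.
- tape_measure: Yellow pocket tape measure, 68 x 72 x 34 mm, on the bench at the cam side of the fixture, near the robot. Origin under its middle. Leave alone.
- union: Brass pipe union, 41 x 47 x 48 mm, standing on the bench near the far corner of the fence side. Origin under its middle. Leave alone.
Mind the look-alikes: they are no part of the job. Leave any orange or yellow look-alike of the bracket alone.

How it is judged:
On the way, in this order (a step that is already met when the one before it is completed fails the run):
1. the bracket has been tipped onto its foot (angle between bracket's own x axis and vertical above 3.08 rad and angular speed of bracket below 0.3 rad/s), for 0.2 s.
2. the foot is home on the end stop (x of bracket in the frame of end_stop above -0.102 m), for 0.2 s.
At the end, for the whole second after the job is handed in: The bracket lies flat on its foot (within 3.5 deg), at rest, its foot within 2 mm of the end stop and 1.5 mm of the fence, square to the fence within 0.04 rad, and the cam still grips it with at least 12 N (angle between bracket's own x axis and vertical above 3.08 rad and x of bracket in the frame of end_stop above -0.102 m and y of bracket in the frame of fixture above -0.0015 m and angle between the y axis of bracket and the y axis of fixture, either way round below 0.04 rad and contact force between bracket and lever above 12 N and linear speed of bracket below 0.01 m/s); the robot touches nothing.
It fails at once if the bracket is rammed against the end stop while sliding it home (over 25 N with the cam still off it) (contact force between bracket and end_stop above 25 N and contact force between bracket and lever below 5 N).
It fails at once if the cam is strained (over 75 N on the casting) (contact force between bracket and lever above 75 N).
It fails at once if the pliers, the tape measure or the union is pushed away (distance of any of pliers, tape_measure, union from where it was at the start of the episode above 0.02 m).
It also fails if it takes over 67 s, if anything falls off the work surface, if the arm or the gripper's body presses on something with over 40 N, if the wrist force passes 120 N, or if a joint passes its speed limit or range.

## Robot

A 6-joint arm with a two-finger parallel gripper is mounted at the origin on a cart in front of the work surface, level with it; the furniture and walls round the work are solid. World frame = base frame: x ahead of the robot, y to its left, z up, the work surface at z = 0. Lengths are in m, angles in rad, forces in N, time in s.
With the tool pointing down it reaches from about 0.375 to 0.9 m from the base axis. Payload 3.1 kg.
Tool frame: the origin (TCP) lies between the finger pads; the fingertips stand 19 mm ahead of it and the grasp point (between the pads) is the TCP; z points along the fingers, y is the direction in which the jaws open and shut (so a half turn about z gives the same grasp; the last joint's range is limited). The gripper opens to 87 mm and grips with 3 to 60 N. Pads are 19 mm wide; open, the fingers measure 117 mm over their backs; the gripper's body (75 mm by 190 mm) begins 51 mm behind the grasp point.
Start: joints at [1.127, 0.527, 1.433, -0, 1.181, -0.178], TCP at [0.164, 0.603, 0.242] pointing down, gripper open.
Joint ranges: [-3.08, 3.08], [-0.75, 2.2], [0.22, 2.44], [-1.43, 4.57], [0, 2.65], [-2.85, 2.85]. Speed limits (rad/s): [2.79, 2.79, 3.14, 3.14, 3.14, 3.14].

## Interface

Orientations are given as a unit quaternion [x, y, z, w].
In Python, from rig import robot gives the robot as it stands.
- The arm moves only by the tool apply_moves, never from a script. Its argument "series" is a list of rows, each a list of 7 numbers: the shift along the tool's x, y, z in cm, then the turn, a rotation vector about the tool's x, y, z in degrees, then the opening, from 0 (shut) to 1 (fully open). In form: [[dx, dy, dz, rx, ry, rz, grip], ...]. A call has 1 to 5 rows; each row is the pose to reach, as a shift and turn from the pose commanded when the call began, along the tool's axes at that moment; what a row does not reach only later rows make up. A row lasts 1/12 s, in which the tool goes at most 41.7 mm and 7.16 degrees, less where a joint would pass 70% of its speed; a pose out of reach is approached as far as the arm can. A call with a gripper value outside its range is refused whole. The fingers move at their own pace and stop on an object; "newtons" is the grip in N (left out, the last holds). Time passes only in rows, so rows that repeat a pose let the fingers close. It gives the time, the measured TCP pose, the force and the opening at its end, in the units of the state.
- robot.get_obs(): the state, without advancing time (a new reading comes with each control period).
- robot.camera(name): name is "scene" or "side" or "wrist"; returns the picture (400x640x3 uint8, red, green, blue); there is no depth.
- robot.camera_params(name): a dict with "mtx" (3x3 intrinsics, pixels), "origin" and "rotation" of the camera in the world. Camera axes: x right, y down, z forward; pixel columns grow to the right and rows downward; lengths in m; the calibration is good to about 2 mm. A picture is of the moment at which its call begins: read the wrist's pose just before it. camera_params takes no time and is no camera call; for the wrist camera it gives the pose at the moment of the call.
- robot.hand_in(): hands the job in, once; it reports no verdict.
The state is a dict: "time": time; "q": joint angles; "joint_velocities": joint speeds; "joint_torque": joint torques, N m; "position": TCP position; "tool_rot": TCP orientation; "ft_force": force on the tool from outside, world axes, zero at the start; "moment": the same for the moment, N m; "grip_width": finger opening in m.
Only numpy, scipy, OpenCV 4.12 (cv2) and the standard library are available. Lean on these libraries where they do the work, as an engineer would, in place of code of your own. Each camera call takes 0.05 s, during which the arm holds its last target. There are 200 camera calls.

## Working session

There is one attempt and no reset: what is moved stays moved. The work goes in short steps, Python scripts to look and compute and a tool call to move; the robot and the scene stay as the last step left them, time stands still between calls to the robot, and variables do not carry over. Pictures are saved under pics/ and viewed, about 8 in all and at most 12, crops included, and the job is handed in when it is done.

Besides the shell and the picture viewer there is one more tool, called after "Call:" by a JSON object that holds its "method" and its "body", one argument or row to a line. apply_moves: Moves the arm, as the interface text tells. Its arguments: {"type":"object","properties":{"series":{"type":"array"},"newtons":{"type":"number"}},"required":["series"]}

```bash
mkdir -p pics; ls
python3 - <<'E'
from rig import robot
import cv2,numpy as np
print(robot.get_obs())
for n in("scene","side"):
    cv2.imwrite(f"pics/{n}0.png",robot.camera(n)[...,::-1]); print(n,robot.camera_params(n))
E
```

```text
pics
{'time': 0.0, 'q': array([ 1.12752129e+00,  5.28461819e-01,  1.43389057e+00, -2.74937966e-05,
        1.18137499e+00, -1.78496992e-01]), 'joint_velocities': array([ 4.64003180e-04, -7.00575747e-04,  6.03500690e-05, -3.64488155e-04,
       -5.91857487e-04, -1.77345497e-03]), 'joint_torque': array([-2.76491824e-05, -4.40038741e+01, -1.76595175e+01,  6.33200677e-02,
        5.82181779e-02, -1.58486851e-04]), 'position': array([0.16323902, 0.60259927, 0.24057798]), 'tool_rot': array([ 1.31997370e-01,  9.91249492e-01, -1.02008424e-03, -3.14405732e-04]), 'ft_force': array([-0.20167171, -0.21915941, -0.25978139]), 'moment': array([ 0.05378821, -0.01325324, -0.00432659]), 'grip_width': 0.08699597583227306}
scene {'mtx': array([[437.52074264,   0.        , 317.82802491],
       [  0.        , 437.52074264, 193.98672471],
       [  0.        ,   0.        ,   1.        ]]), 'origin': array([0.10718054, 0.58047404, 0.96189234]), 'rotation': array([-0.29596507,  0.89271069, -0.31981767,  0.1148432 ])}
side {'mtx': array([[376.95789548,   0.        , 320.99112466],
       [  0.        , 376.95789548, 192.29669667],
       [  0.        ,   0.        ,   1.        ]]), 'origin': array([0.49064695, 0.72390613, 0.5450822 ]), 'rotation': array([-0.03698488,  0.87370775, -0.48406483,  0.03079169])}
```

View pics/scene0.png

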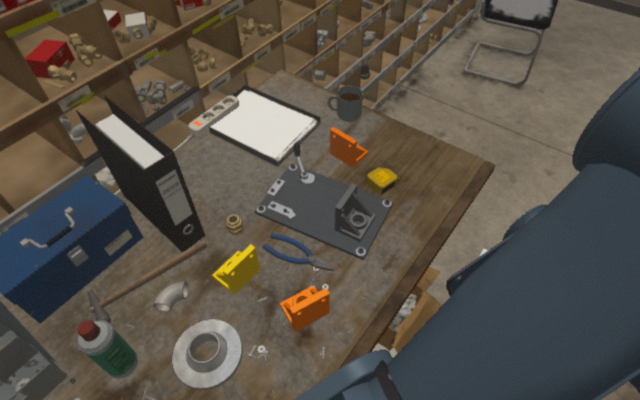

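View pics/side0.png

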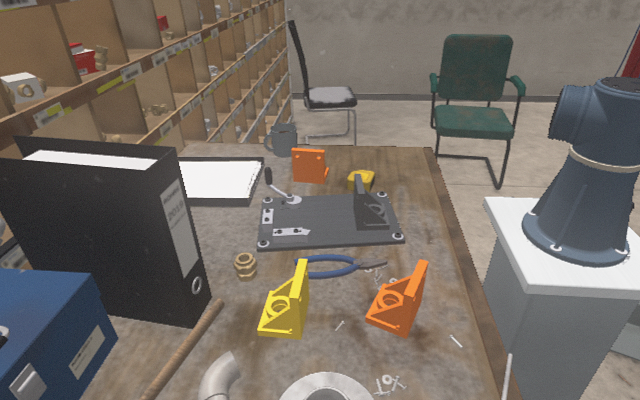

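The scene view shows the fixture at about (325,205) with the bracket at (353,215), the lever handle at (297,155) and the pliers at (300,252). The side view shows the plate at (330,220) and the lever ball at (268,175). Next I'll enlarge both.

Run:
```python
import cv2
for n,(x,y,w,h) in {"scene":(245,130,160,130),"side":(245,155,170,100)}.items():
    a=cv2.imread(f"pics/{n}0.png")[y:y+h,x:x+w]
    a=cv2.convertScaleAbs(a,alpha=1.6,beta=15)
    s=4.5; cv2.imwrite(f"pics/{n}0c.png",cv2.resize(a,None,fx=s,fy=s,interpolation=cv2.INTER_CUBIC))
```

```text
(no output)
```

View pics/scene0c.png

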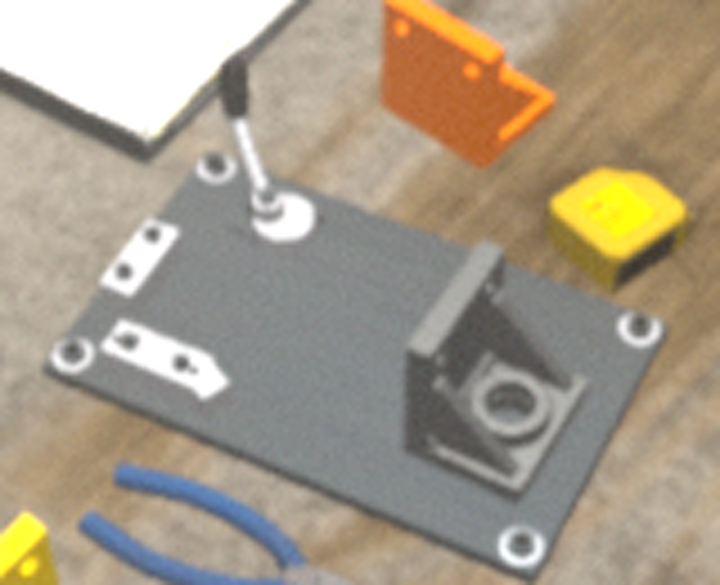

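View pics/side0c.png

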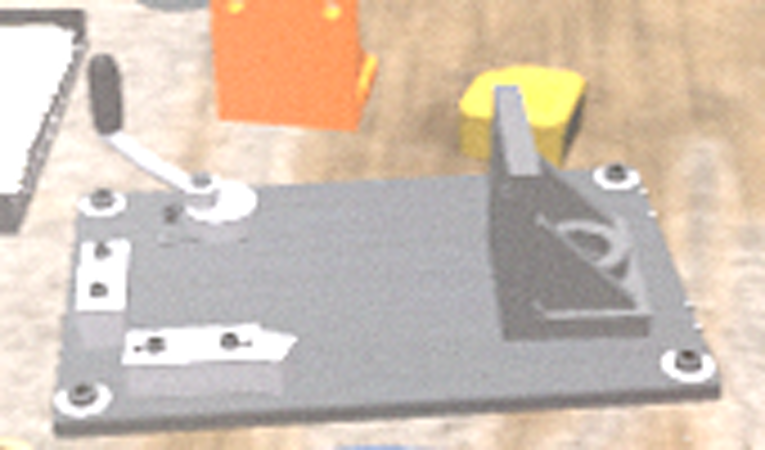

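The scene crop gives the plate corners at (208,152), (47,366), (532,572) and (665,328), and the foot's upper end at (406,348)–(488,243). In the side crop the corners are (80,190), (57,422), (718,386) and (645,178).

```bash
cat > h.py <<'E'
from rig import robot
import cv2,numpy as np
from scipy.spatial.transform import Rotation as R
from scipy.optimize import least_squares
def ray(P,uv):
    d=np.linalg.inv(P["mtx"])@[uv[0],uv[1],1]; return np.array(P["origin"]),R.from_quat(P["rotation"]).apply(d)
def onz(P,uv,z):
    o,d=ray(P,uv); return o+d*(z-o[2])/d[2]
def tri(rs):
    A=b=0
    for o,d in rs:
        d=d/np.linalg.norm(d);M=np.eye(3)-np.outer(d,d);A=A+M;b=b+M@o
    return np.linalg.solve(A,b)
def fit(obj,w):
    f=lambda p:(p[:2]+np.c_[obj[:,0]*np.cos(p[2])-obj[:,1]*np.sin(p[2]),obj[:,0]*np.sin(p[2])+obj[:,1]*np.cos(p[2])]-w[:,:2]).ravel()
    r=min((least_squares(f,[w[:,0].mean(),w[:,1].mean(),t]) for t in(0,2,4)),key=lambda r:r.cost); return r.x,r.fun.reshape(-1,2)*1000
E
python3 - <<'E'
from h import *
np.set_printoptions(precision=4,suppress=True)
S=robot.camera_params("scene");D=robot.camera_params("side")
s=lambda u,v:(245+u/4.5,130+v/4.5); d=lambda u,v:(245+u/4.5,155+v/4.5)
obj=np.array([[.15,-.121],[.15,.085],[-.18,.085],[-.18,-.121]])
ws=np.array([onz(S,s(*p),.012) for p in[(200,155),(47,366),(532,570),(665,328)]])
wd=np.array([onz(D,d(*p),.012) for p in[(80,190),(57,422),(718,386),(645,178)]])
for w in(ws,wd): print(fit(obj,w))
x,_=fit(np.r_[obj,obj],np.r_[ws,wd]);print(x)
c,sn=np.cos(x[2]),np.sin(x[2])
loc=lambda p:np.r_[np.array([[c,sn],[-sn,c]])@(p[:2]-x[:2]),p[2]]
for n,a,b in[("handle top",(235,60),(102,62)),("handle bot",(237,112),(106,128)),("topF-stop",(406,348),(513,178)),("topF+",(425,360),(540,173)),("topCam stop",(488,243),(495,88)),("topcam",(503,252),(517,88))]:
    p=tri([ray(S,s(*a)),ray(D,d(*b))]);print(n,p,loc(p),loc(onz(S,s(*a),.112)),loc(onz(D,d(*b),.112)))
print("corner fence bottom",loc(onz(S,s(408,448),.012)),loc(onz(D,d(505,338),.012)))
print("wall end fence bottom",loc(onz(S,s(517,495),.012)),loc(onz(D,d(650,330),.012)))
E
```

```text
(array([0.5651, 0.0065, 6.4531]), array([[ 1.3042, -5.0279],
       [ 3.5923,  5.9288],
       [-5.2667,  4.3987],
       [ 0.3702, -5.2996]]))
(array([0.5645, 0.0097, 6.4201]), array([[-1.765 ,  1.3673],
       [ 5.6426,  1.0785],
       [-3.6   ,  6.324 ],
       [-0.2776, -8.7697]]))
[0.5648 0.0081 6.4365]
handle top [ 0.7145 -0.1049  0.0905] [ 0.1307 -0.1345  0.0905] [ 0.1192 -0.1161  0.112 ] [ 0.1256 -0.0932  0.112 ]
handle bot [ 0.7145 -0.1022  0.0476] [ 0.1311 -0.1319  0.0476] [ 0.0955 -0.0773  0.112 ] [ 0.1193 -0.0226  0.112 ]
topF-stop [0.4826 0.0328 0.1098] [-0.0775  0.0369  0.1098] [-0.0772  0.0375  0.112 ] [-0.0775  0.0419  0.112 ]
topF+ [0.469  0.0349 0.1136] [-0.0906  0.0411  0.1136] [-0.0901  0.0401  0.112 ] [-0.091   0.0386  0.112 ]
topCam stop [ 0.492  -0.061   0.1056] [-0.0825 -0.0571  0.1056] [-0.0845 -0.052   0.112 ] [-0.0808 -0.0457  0.112 ]
topcam [ 0.4806 -0.0592  0.107 ] [-0.0935 -0.0537  0.107 ] [-0.095  -0.0498  0.112 ] [-0.0922 -0.0446  0.112 ]
corner fence bottom [-0.078  0.033  0.012] [-0.0778  0.0364  0.012 ]
wall end fence bottom [-0.1484  0.0334  0.012 ] [-0.1525  0.0359  0.012 ]
```

The plate fits at world (0.565, 0.008) with yaw about 0.15 rad, and the bracket matches its 90 mm width and 112 mm height. The plate corners are about 5 mm off, so I'll refine them from the wrist camera above the fixture.

Call:
{"method": "apply_moves", "body": {
  "series": [
    [-2.95,-2.87,-0.6,0,0,0,1],
    [-5.9,-5.74,-1.2,0,0,0,1],
    [-8.85,-8.61,-1.8,0,0,0,1],
    [-11.8,-11.48,-2.4,0,0,0,1],
    [-14.75,-14.35,-3,0,0,0,1]
  ]
}}

```text
time: 0.52
position: [0.2686, 0.4243, 0.2714]
tool_rot: [0.132, 0.991, -0.0, -0.0]
ft_force: [1.0, 0.3, -0.7]
grip_width: 0.0868
```

Call:
{"method": "apply_moves", "body": {
  "series": [
    [-2.95,-2.87,-0.6,0,0,0,1],
    [-5.9,-5.74,-1.2,0,0,0,1],
    [-8.85,-8.61,-1.8,0,0,0,1],
    [-11.8,-11.48,-2.4,0,0,0,1],
    [-14.75,-14.35,-3,0,0,0,1]
  ]
}}

```text
time: 0.93
position: [0.3734, 0.2471, 0.3017]
tool_rot: [0.132, 0.991, -0.0, -0.0]
ft_force: [1.4, 1.0, 0.8]
grip_width: 0.0872
```

Call:
{"method": "apply_moves", "body": {
  "series": [
    [-2.95,-2.87,-0.6,0,0,0,1],
    [-5.9,-5.74,-1.2,0,0,0,1],
    [-8.85,-8.61,-1.8,0,0,0,1],
    [-11.8,-11.48,-2.4,0,0,0,1],
    [-14.75,-14.35,-3,0,0,0,1]
  ]
}}

```text
time: 1.35
position: [0.4782, 0.0699, 0.3317]
tool_rot: [0.132, 0.991, 0.0, -0.0]
ft_force: [-0.0, 1.2, -0.2]
grip_width: 0.087
```

Call:
{"method": "apply_moves", "body": {
  "series": [
    [-1.5,-1.45,0,0,0,-6,0.5],
    [-3,-2.9,0,0,0,-12,0.2],
    [-4.5,-4.3,0,0,0,-18,0],
    [-6,-5.8,0,0,0,-24,0],
    [-6,-5.8,0,0,0,-24,0]
  ]
}}

```text
time: 1.77
position: [0.5227, -0.003, 0.3311]
tool_rot: [-0.077, 0.997, -0.001, 0.001]
ft_force: [-0.3, -0.9, 0.4]
grip_width: 0.0613
```

Run:
```python
from h import *
o=robot.get_obs();print(o["time"],o["position"],o["tool_rot"],o["q"])
P=robot.camera_params("wrist");print(P)
a=robot.camera("wrist");np.save("pics/w1.npy",a);cv2.imwrite("pics/w1.png",a[...,::-1])
```

```text
1.7667 [ 0.52270685 -0.00304778  0.33112989] [-7.68863857e-02  9.97039170e-01 -1.00951498e-03  5.98974431e-04] [-2.18925328e-01  2.88079242e-01  1.56990419e+00 -1.65038674e-03
  1.28187498e+00 -1.94317759e+00]
{'mtx': array([[351.99077473,   0.        , 320.67429153],
       [  0.        , 351.99077473, 200.46157207],
       [  0.        ,   0.        ,   1.        ]]), 'origin': array([ 0.45254813, -0.01334171,  0.47402026]), 'rotation': array([0.64518945, 0.75226916, 0.10044093, 0.08793922])}
```

View pics/w1.png

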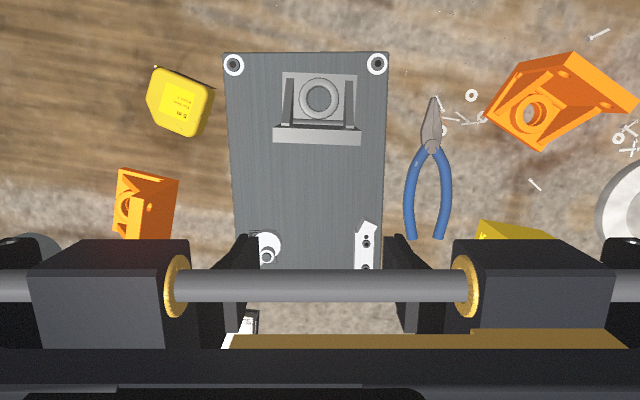

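The wrist view shows the plate edges running from (222,52) and (390,52), and the near washers at (233,65) and (377,64). The fence's straight face is at column ~355 (rows 242–268), the bracket's foot end spans (273,130)–(361,132), and the lever hub is at (267,245).

```bash
python3 - <<'E'
from h import *
np.set_printoptions(precision=4,suppress=True)
o=robot.get_obs();print(o["position"],o["tool_rot"])
P=robot.camera_params("wrist")
pts={"cornerD(-180,-121)":(222,52,.012),"cornerC(-180,85)":(390,52,.012),"leftedge(y-121)":(235,236,.012),"rightedge(y85)":(382.5,262,.012),"wash1":(233,65,.014),"wash2":(377,64,.014),"fence top a":(355,245,.034),"fence top b":(354.5,266,.034),"fence tip":(362,221,.034),
"pivot?":(267,246,.03),"hub":(268,258,.04),
"top stop L":(273,142,.112),"top stop R":(361,144,.112),"top in L":(273,127,.112),"top in R":(361,130,.112),"wall end L":(283,72,.026),"wallend R":(357,74,.026)}
for th,x0,y0 in[(.153,.565,.008)]:
  for k,(u,v,z) in pts.items():
    p=onz(P,(u,v),z); d=p[:2]-[x0,y0];c,s=np.cos(th),np.sin(th)
    print(k,p,np.array([c*d[0]+s*d[1],-s*d[0]+c*d[1]]))
E
python3 - <<'E'
import cv2,numpy as np
a=cv2.imread("pics/w1.png")[40:280,210:400]
a=cv2.convertScaleAbs(a,alpha=1.3,beta=10)
a=cv2.rotate(a,cv2.ROTATE_90_CLOCKWISE)
cv2.imwrite("pics/w1c.png",cv2.resize(a,None,fx=3.1,fy=3.1,interpolation=cv2.INTER_CUBIC))
E
```

```text
[ 0.5213 -0.0013  0.331 ] [-0.0752  0.9972  0.     -0.0003]
cornerD(-180,-121) [ 0.4082 -0.14    0.012 ] [-0.1776 -0.1224]
cornerC(-180,85) [0.3777 0.0627 0.012 ] [-0.1768  0.0826]
leftedge(y-121) [ 0.6447 -0.1039  0.012 ] [ 0.0617 -0.1227]
rightedge(y85) [0.6529 0.1078 0.012 ] [0.1021 0.0853]
wash1 [ 0.4212 -0.125   0.014 ] [-0.1624 -0.1096]
wash2 [0.3938 0.0493 0.014 ] [-0.1629  0.0669]
fence top a [0.6244 0.0608 0.034 ] [0.0668 0.0432]
fence top b [0.6548 0.0655 0.034 ] [0.0975 0.0432]
fence tip [0.5896 0.064  0.034 ] [0.0329 0.0516]
pivot? [ 0.6452 -0.0562  0.03  ] [ 0.0694 -0.0756]
hub [ 0.6578 -0.052   0.04  ] [ 0.0825 -0.0734]
top stop L [ 0.4951 -0.0543  0.112 ] [-0.0786 -0.0509]
top stop R [0.4837 0.0348 0.112 ] [-0.0762  0.0388]
top in L [ 0.4802 -0.056   0.112 ] [-0.0936 -0.0504]
top in R [0.4699 0.0323 0.112 ] [-0.0903  0.0385]
wall end L [ 0.4209 -0.0621  0.026 ] [-0.1531 -0.0473]
wallend R [0.4099 0.0261 0.026 ] [-0.1505  0.0415]
```

View pics/w1c.png

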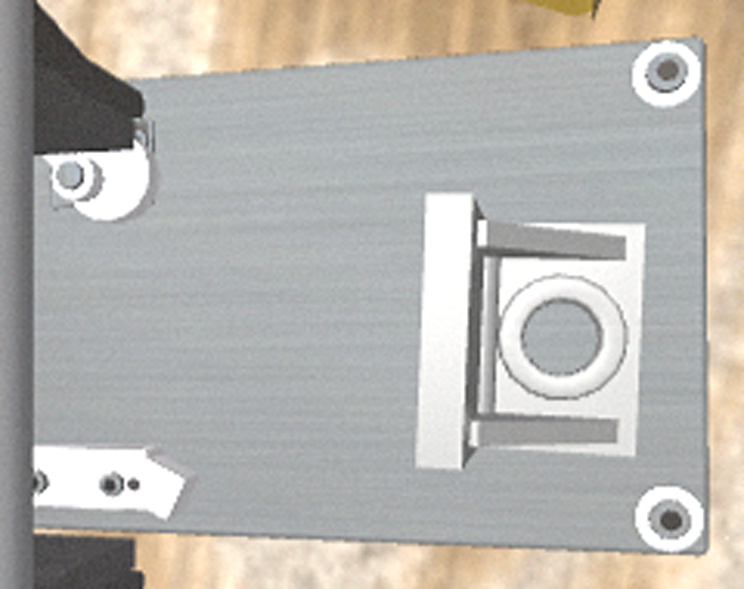

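The crop confirms the pose: origin about (0.567, 0.0065), yaw 0.152. The bracket is almost square, near y = -4.5 mm. Next I'll go behind the foot with closed fingers, TCP at z = 0.109.

Call:
{"method": "apply_moves", "body": {
  "series": [
    [3.8,-0.2,1,0,0,0,0],
    [7.5,-0.34,2.5,0,0,0,0],
    [7.7,-0.34,6.5,0,0,0,0],
    [7.7,-0.34,10.5,0,0,0,0],
    [7.7,-0.34,14.5,0,0,0,0]
  ]
}}

```text
time: 2.23
position: [0.4441, -0.0141, 0.1863]
tool_rot: [-0.076, 0.997, -0.0, 0.001]
ft_force: [0.7, 0.3, -0.4]
grip_width: 0.0241
```

Call:
{"method": "apply_moves", "body": {
  "series": [
    [0,0,3,0,0,0,0],
    [0,0,6,0,0,0,0],
    [0,0,7.7,0,0,0,0],
    [0,0,7.7,0,0,0,0],
    [0,0,7.7,0,0,0,0]
  ]
}}

```text
time: 2.65
position: [0.4441, -0.0141, 0.1091]
tool_rot: [-0.077, 0.997, 0.001, -0.001]
ft_force: [0.1, 0.2, 1.3]
grip_width: 0.0008
```

Call:
{"method": "apply_moves", "body": {
  "series": [
    [-0.5,0,0,0,0,0,0],
    [-1,0,0,0,0,0,0],
    [-1.5,0,0,0,0,0,0],
    [-2,0,0,0,0,0,0],
    [-2.5,0,0,0,0,0,0]
  ]
}}

```text
time: 3.07
position: [0.4698, -0.011, 0.1103]
tool_rot: [-0.077, 0.997, -0.0, -0.0]
ft_force: [-2.5, -1.7, 2.0]
grip_width: 0.0005
```

Call:
{"method": "apply_moves", "body": {
  "series": [
    [-0.6,0,0,0,0,0,0],
    [-1.2,0,0,0,0,0,0],
    [-1.8,0,0,0,0,0,0],
    [-2.4,0,0,0,0,0,0],
    [-3,0,0,0,0,0,0]
  ]
}}

```text
time: 3.48
position: [0.5002, -0.0064, 0.1094]
tool_rot: [-0.077, 0.997, 0.0, 0.0]
ft_force: [-0.5, 0.2, -0.9]
grip_width: 0.0002
```

Call:
{"method": "apply_moves", "body": {
  "series": [
    [-0.6,0,0,0,0,0,0],
    [-1.2,0,0,0,0,0,0],
    [-1.8,0,0,0,0,0,0],
    [-2.4,0,0,0,0,0,0],
    [-3,0,0,0,0,0,0]
  ]
}}

```text
time: 3.9
position: [0.5301, -0.0019, 0.1096]
tool_rot: [-0.077, 0.997, -0.0, 0.0]
ft_force: [0.2, 0.4, -0.2]
grip_width: 0.0006
```

Run:
```python
from h import *
o=robot.get_obs();print(o["time"],o["position"],o["ft_force"])
a=robot.camera("scene")[130:260,240:410,::-1];b=robot.camera("side")[140:260,240:420,::-1]
f=lambda i:cv2.resize(cv2.convertScaleAbs(i,alpha=1.5,beta=10),(400,300),interpolation=cv2.INTER_CUBIC)
cv2.imwrite("pics/t1.png",np.hstack([f(a),f(b)]))
```

```text
3.9 [ 0.53010197 -0.00185619  0.10961087] [ 0.19785315  0.4145399  -0.21908856]
```

View pics/t1.png

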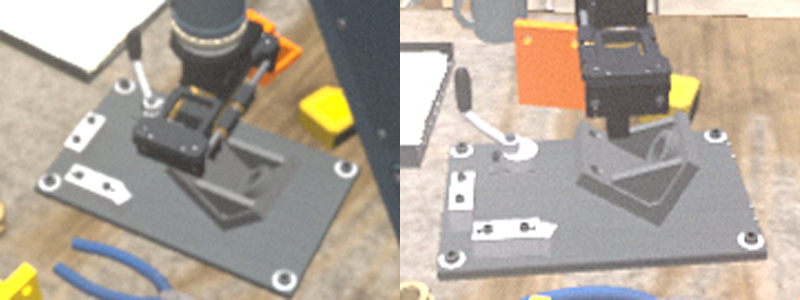

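It's mid-tip in both views (side view: foot at (650,190)). I'll nudge a little further and let it fall.

Call:
{"method": "apply_moves", "body": {
  "series": [
    [-0.6,0,0,0,0,0,0],
    [-1.2,0,0,0,0,0,0],
    [-1.5,0,0,0,0,0,0],
    [-1.5,0,0,0,0,0,0],
    [-1.5,0,0,0,0,0,0]
  ]
}}

```text
time: 4.42
position: [0.544, 0.0004, 0.1095]
tool_rot: [-0.077, 0.997, -0.0, -0.0]
ft_force: [0.4, -0.4, -1.0]
grip_width: 0.0005
```

Call:
{"method": "apply_moves", "body": {
  "series": [
    [0,0,-4,0,0,0,0],
    [0,0,-8,0,0,0,0],
    [0,0,-12,0,0,0,0.3],
    [4,0,-13,0,0,0,0.5],
    [8,0,-14,0,0,0,0.5]
  ]
}}

```text
time: 4.83
position: [0.4668, -0.0126, 0.252]
tool_rot: [-0.078, 0.997, -0.001, 0.003]
ft_force: [-1.9, -0.8, -0.0]
grip_width: 0.0131
```

Call:
{"method": "apply_moves", "body": {
  "series": [
    [2,0,-2,0,0,0,0.5],
    [5,0,-3,0,0,0,0.5],
    [5,0,-3,0,0,0,0.5]
  ]
}}

```text
time: 5.08
position: [0.4102, -0.0189, 0.2808]
tool_rot: [-0.077, 0.997, 0.0, -0.001]
ft_force: [0.1, 0.5, -1.3]
grip_width: 0.0327
```

Run:
```python
from h import *
o=robot.get_obs();print(o["time"],o["position"],o["tool_rot"],o["ft_force"])
import pickle;P=robot.camera_params("wrist");pickle.dump(P,open("P2.pkl","wb"))
a=robot.camera("wrist")[...,::-1];cv2.imwrite("pics/w2.png",a)
a=cv2.rotate(a[0:290,140:460],cv2.ROTATE_90_CLOCKWISE);a=cv2.convertScaleAbs(a,alpha=1.2,beta=10)
cv2.imwrite("pics/w2c.png",cv2.resize(a,None,fx=1.85,fy=1.85,interpolation=cv2.INTER_CUBIC));print(a.shape)
```

```text
5.0833 [ 0.41024148 -0.01893633  0.28078425] [-7.66325143e-02  9.97058454e-01  1.05675645e-04 -1.37296938e-03] [ 0.05089243  0.515747   -1.31726182]
(320, 290, 3)
```

View pics/w2c.png

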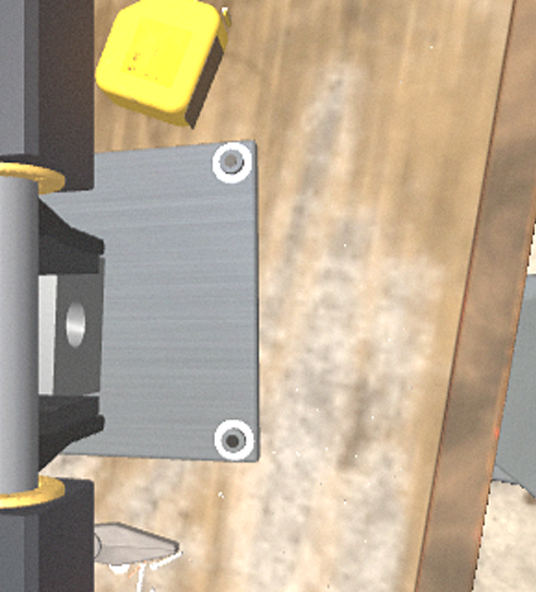

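The bracket now stands on its foot. The back of its wall is at crop column ~103, rows 258–393, and the plate's near corners are at (257,140) and (259,460).

Run:
```python
from h import *
import pickle;P=pickle.load(open("P2.pkl","rb"))
np.set_printoptions(precision=4,suppress=True)
th=.1525;c,s=np.cos(th),np.sin(th)
for n,(u,v),z in[("D",(257,140),.012),("C",(259,460),.012),("back bottom cam",(103,258),.012),("back bottom fence",(101,394),.012),("top cam",(55,272),.087),("top fence",(54,394),.087)]:
    p=onz(P,(140+v/1.85,290-u/1.85),z);d=p[:2]-[.567,.0065];print(n,p,c*d[0]+s*d[1],-s*d[0]+c*d[1])
```

```text
D [ 0.4103 -0.1429  0.012 ] -0.1775922328738574 -0.1238848347189809
C [0.3784 0.0565 0.012 ] -0.17878312107712507 0.07808795416274378
back bottom cam [ 0.5017 -0.0567  0.012 ] -0.07415893884102161 -0.0525771826651896
back bottom fence [0.4892 0.034  0.012 ] -0.07269956486411093 0.03895647471010037
top cam [ 0.4997 -0.0405  0.087 ] -0.07369744084269952 -0.03623563455446893
top fence [0.4899 0.0273 0.087 ] -0.07306791505652396 0.03231702519712787
```

Call:
{"method": "apply_moves", "body": {
  "series": [
    [0,0,4,0,0,0,0.6],
    [0,0,8,0,0,0,0.6],
    [0,0,12,0,0,0,0.6],
    [0,0,16,0,0,0,0.6],
    [0,0,20,0,0,0,0.6]
  ]
}}

```text
time: 5.55
position: [0.4164, -0.0197, 0.0777]
tool_rot: [-0.077, 0.997, -0.0, 0.001]
ft_force: [1.4, -0.7, 0.1]
grip_width: 0.0517
```

Call:
{"method": "apply_moves", "body": {
  "series": [
    [-1,0,3.3,0,0,0,0.6],
    [-2.5,0,3.3,0,0,0,0.6],
    [-4,0,3.3,0,0,0,0.6],
    [-5.5,0,3.3,0,0,0,0.6],
    [-6,0,3.3,0,0,0,0.6]
  ]
}}

```text
time: 5.97
position: [0.4781, -0.0105, 0.0452]
tool_rot: [-0.077, 0.997, -0.0, 0.001]
ft_force: [1.6, 0.1, -0.9]
grip_width: 0.0524
```

Call:
{"method": "apply_moves", "body": {
  "series": [
    [-0.5,0,0,0,0,0,0.6],
    [-1,0,0,0,0,0,0.6],
    [-1.5,0,0,0,0,0,0.6],
    [-2,0,0,0,0,0,0.6],
    [-2.5,0,0,0,0,0,0.6]
  ]
}}

```text
time: 6.38
position: [0.4981, -0.0061, 0.0464]
tool_rot: [-0.077, 0.997, 0.0, -0.002]
ft_force: [-2.7, -0.7, -2.5]
grip_width: 0.0523
```

Call:
{"method": "apply_moves", "body": {
  "series": [
    [-0.5,0,0,0,0,0,0.6],
    [-1,0,0,0,0,0,0.6],
    [-1.5,0,0,0,0,0,0.6],
    [-2,0,0,0,0,0,0.6],
    [-2.5,0,0,0,0,0,0.6]
  ]
}}

```text
time: 6.8
position: [0.5245, -0.0026, 0.0466]
tool_rot: [-0.077, 0.997, 0.0, -0.0]
ft_force: [-3.1, -1.0, -1.5]
grip_width: 0.052
```

Call:
{"method": "apply_moves", "body": {
  "series": [
    [-0.5,0,0,0,0,0,0.6],
    [-1,0,0,0,0,0,0.6],
    [-1.5,0,0,0,0,0,0.6],
    [-2,0,0,0,0,0,0.6],
    [-2.5,0,0,0,0,0,0.6]
  ]
}}

```text
time: 7.22
position: [0.5492, 0.0012, 0.0465]
tool_rot: [-0.077, 0.997, 0.0, -0.0]
ft_force: [-3.9, -0.4, -1.9]
grip_width: 0.052
```

Call:
{"method": "apply_moves", "body": {
  "series": [
    [-0.2,0,0,0,0,0,0.6],
    [-0.4,0,0,0,0,0,0.6],
    [-0.6,0,0,0,0,0,0.6],
    [-0.8,0,0,0,0,0,0.6],
    [-1,0,0,0,0,0,0.6]
  ]
}}

```text
time: 7.63
position: [0.5587, 0.0027, 0.0467]
tool_rot: [-0.077, 0.997, 0.0, -0.0]
ft_force: [-4.1, -1.3, 1.0]
grip_width: 0.0523
```

Call:
{"method": "apply_moves", "body": {
  "series": [
    [-0.12,0,0,0,0,0,0.6],
    [-0.24,0,0,0,0,0,0.6],
    [-0.36,0,0,0,0,0,0.6],
    [-0.48,0,0,0,0,0,0.6],
    [-0.6,0,0,0,0,0,0.6]
  ]
}}

```text
time: 8.05
position: [0.5645, 0.0036, 0.0467]
tool_rot: [-0.077, 0.997, 0.0, -0.0]
ft_force: [-5.3, -1.4, 2.6]
grip_width: 0.0523
```

Call:
{"method": "apply_moves", "body": {
  "series": [
    [-0.1,0,0,0,0,0,0.6],
    [-0.2,0,0,0,0,0,0.6],
    [-0.3,0,0,0,0,0,0.6]
  ]
}}

```text
time: 8.3
position: [0.5675, 0.0041, 0.0467]
tool_rot: [-0.077, 0.997, 0.0, -0.0]
ft_force: [-5.5, -0.8, 2.6]
grip_width: 0.052
```

x_f is about 0. I'll creep from here.

Call:
{"method": "apply_moves", "body": {
  "series": [
    [-0.05,0,0,0,0,0,0.6],
    [-0.1,0,0,0,0,0,0.6],
    [-0.15,0,0,0,0,0,0.6],
    [-0.2,0,0,0,0,0,0.6]
  ]
}}

```text
time: 8.63
position: [0.5694, 0.0044, 0.0467]
tool_rot: [-0.077, 0.997, 0.0, -0.0]
ft_force: [-4.2, -1.3, 2.8]
grip_width: 0.0523
```

Call:
{"method": "apply_moves", "body": {
  "series": [
    [-0.05,0,0,0,0,0,0.6],
    [-0.1,0,0,0,0,0,0.6],
    [-0.15,0,0,0,0,0,0.6]
  ]
}}

```text
time: 8.88
position: [0.5708, 0.0046, 0.0467]
tool_rot: [-0.077, 0.997, 0.0, -0.0]
ft_force: [-5.3, -0.5, 2.4]
grip_width: 0.0522
```

Call:
{"method": "apply_moves", "body": {
  "series": [
    [-0.05,0,0,0,0,0,0.6],
    [-0.1,0,0,0,0,0,0.6],
    [-0.15,0,0,0,0,0,0.6]
  ]
}}

```text
time: 9.13
position: [0.5716, 0.0048, 0.0467]
tool_rot: [-0.077, 0.997, 0.0, -0.001]
ft_force: [-8.0, -2.2, 5.4]
grip_width: 0.0522
```

Call:
{"method": "apply_moves", "body": {
  "series": [
    [-0.05,0,0,0,0,0,0.6],
    [-0.1,0,0,0,0,0,0.6],
    [-0.15,0,0,0,0,0,0.6]
  ]
}}

```text
time: 9.38
position: [0.5716, 0.0048, 0.0467]
tool_rot: [-0.077, 0.997, 0.0, -0.003]
ft_force: [-9.9, -4.5, 6.7]
grip_width: 0.0525
```

Call:
{"method": "apply_moves", "body": {
  "series": [
    [-0.1,0,0,0,0,0,0.6],
    [-0.2,0,0,0,0,0,0.6],
    [-0.2,0,0,0,0,0,0.6]
  ]
}}

```text
time: 9.63
position: [0.5715, 0.0048, 0.0467]
tool_rot: [-0.077, 0.997, 0.0, -0.005]
ft_force: [-13.8, -5.9, 9.6]
grip_width: 0.0522
```

Run:
```python
from h import *
o=robot.get_obs();print(o["time"],o["position"],o["ft_force"],o["moment"],o["q"])
S=robot.camera("scene")[125:265,240:400,::-1];b=robot.camera("side")[150:260,240:400,::-1]
f=lambda i:cv2.resize(cv2.convertScaleAbs(i,alpha=1.6,beta=10),None,fx=2.5*160/i.shape[1],fy=2.5*160/i.shape[1],interpolation=cv2.INTER_CUBIC)
A,B=f(S),f(b);B=cv2.copyMakeBorder(B,0,A.shape[0]-B.shape[0],0,0,0);cv2.imwrite("pics/t2.png",np.hstack([A,B]))
```

```text
9.6333 [0.57145453 0.0048069  0.04670732] [-13.78662009  -5.88812661   9.64355303] [-0.82329791  1.63101826 -0.2255742 ] [-0.18597138  0.7451384   1.6972267  -0.00328874  0.70892933 -1.90876592]
```

View pics/t2.png

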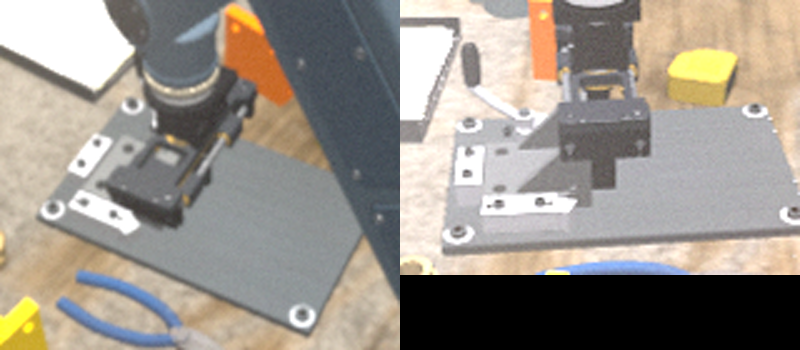

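The foot is against the stop and the fence is alongside: in the side crop the foot's front meets the stop at (478,190). Next I'll back off, rise, and go above the lever handle, turning the jaws to its tangent.

Call:
{"method": "apply_moves", "body": {
  "series": [
    [1,0,0,0,0,0,0.6],
    [3,0,0,0,0,0,0.6],
    [5,0,-2,0,0,0,0.6],
    [5,0,-6,0,0,0,0.6],
    [5,0,-10,0,0,0,0.6]
  ]
}}

```text
time: 10.15
position: [0.5266, -0.0024, 0.1467]
tool_rot: [-0.076, 0.997, 0.0, -0.0]
ft_force: [1.6, -0.2, -0.2]
grip_width: 0.0522
```

Call:
{"method": "apply_moves", "body": {
  "series": [
    [0,0,-4,0,0,0,0.4],
    [0,0,-8,0,0,0,0.4],
    [0,0,-12,0,0,0,0.4],
    [-3.1,-2.5,-12.5,0,0,0,0.4],
    [-6.2,-5,-13,0,0,0,0.4]
  ]
}}

```text
time: 10.57
position: [0.599, -0.042, 0.2822]
tool_rot: [-0.078, 0.997, -0.002, 0.006]
ft_force: [0.8, 0.2, 0.2]
grip_width: 0.0357
```

Call:
{"method": "apply_moves", "body": {
  "series": [
    [-3,-2.3,0,0,0,6,0.4],
    [-6,-4.6,0,0,0,12,0.4],
    [-8.5,-6.6,0,0,0,18,0.4],
    [-10,-7.6,0,0,0,24,0.4],
    [-10,-7.6,0,0,0,30,0.4]
  ]
}}

```text
time: 10.98
position: [0.7117, -0.105, 0.2767]
tool_rot: [0.187, 0.982, -0.0, 0.005]
ft_force: [-0.0, 0.9, 0.5]
grip_width: 0.0347
```

Call:
{"method": "apply_moves", "body": {
  "series": [
    [0,0,0,0,0,6,0.35],
    [0,0,0,0,0,12,0.35],
    [0,0,0,0,0,18,0.35],
    [0,0,0,0,0,18,0.35]
  ]
}}

```text
time: 11.32
position: [0.708, -0.1022, 0.2772]
tool_rot: [0.336, 0.942, 0.001, 0.002]
ft_force: [0.2, -0.3, 0.0]
grip_width: 0.0306
```

Run:
```python
from h import *
import pickle
o=robot.get_obs();print(o["time"],o["position"],o["tool_rot"],o["q"])
P=robot.camera_params("wrist");pickle.dump(P,open("P3.pkl","wb"))
a=robot.camera("wrist")[...,::-1];cv2.imwrite("pics/w3.png",a)
```

```text
11.3167 [ 0.70804215 -0.10220409  0.27718691] [3.36035208e-01 9.41845962e-01 5.35268112e-04 2.49732292e-03] [-2.99494956e-01  6.23176972e-01  1.14314859e+00  8.71245985e-04
  1.37023093e+00 -1.18505210e+00]
```

View pics/w3.png

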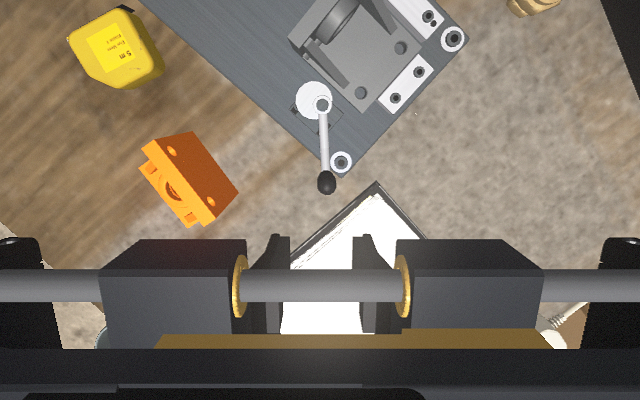

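The wrist view shows the bracket's foot against the stop (405,85). The lever hub bolt is at (322,104) and the black handle's top is at about (326,184).

Run:
```python
from h import *
import pickle;P=pickle.load(open("P3.pkl","rb"))
np.set_printoptions(precision=4,suppress=True)
th=.1525;c,s=np.cos(th),np.sin(th)
a=cv2.imread("pics/w3.png").max(2)[165:200,305:350]<60
v,u=np.nonzero(a);print("mask",len(u),u.min()+305,u.max()+305,v.min()+165,v.max()+165)
for n,uv,z in[("top",(326,185),.098),("mid",(326,(v.min()+v.max())/2+165),.075),("low",(325,v.min()+165),.052),("bolt",(322,104),.04),("wash",(341,162),.014),("stopnear",(383,99),.038),("w2",(453,39),.014)]:
    p=onz(P,uv,z);d=p[:2]-[.567,.0065];print(n,p,c*d[0]+s*d[1],-s*d[0]+c*d[1])
t=R.from_quat(robot.get_obs()["tool_rot"]).as_matrix();print(t)
```

```text
mask 122 318 335 171 187
top [ 0.7141 -0.0989  0.098 ] 0.12934164903483206 -0.12652850188639195
mid [ 0.7137 -0.0981  0.075 ] 0.12907040431928604 -0.12567229245678171
low [ 0.7103 -0.0963  0.052 ] 0.12605425024525008 -0.12336369055633561
bolt [ 0.6554 -0.0554  0.04  ] 0.07794830156287276 -0.07455674975771961
wash [ 0.7198 -0.0794  0.014 ] 0.13801525185028415 -0.1081114244399917
stopnear [ 0.6918 -0.003   0.038 ] 0.12192748604440054 -0.02832242208605054
w2 [0.6922 0.0944 0.014 ] 0.13710938999330408 0.06787611297435613
[[-0.7766  0.6299  0.0043]
 [ 0.6299  0.7767 -0.0007]
 [-0.0038  0.0021 -1.    ]]
```

Call:
{"method": "apply_moves", "body": {
  "series": [
    [-0.1,0.6,3,0,0,0,0.45],
    [-0.1,0.6,7,0,0,0,0.45],
    [-0.1,0.6,11,0,0,0,0.45],
    [-0.1,0.6,15,0,0,0,0.45],
    [-0.1,0.6,17,0,0,0,0.45]
  ]
}}

```text
time: 11.78
position: [0.7087, -0.0971, 0.1014]
tool_rot: [0.334, 0.943, 0.0, -0.003]
ft_force: [-0.4, 0.1, -0.3]
grip_width: 0.0391
```

Call:
{"method": "apply_moves", "body": {
  "series": [
    [0,0,1,0,0,0,0.45],
    [0,0,2,0,0,0,0.45],
    [0,0,2.7,0,0,0,0.45],
    [0,0,2.7,0,0,0,0.45]
  ]
}}

```text
time: 12.12
position: [0.7112, -0.098, 0.0795]
tool_rot: [0.335, 0.942, 0.0, 0.0]
ft_force: [-0.4, -0.4, 0.3]
grip_width: 0.0391
```

Call:
{"method": "apply_moves", "body": {
  "series": [
    [0,0,0,0,0,0,0.25],
    [0,0,0,0,0,0,0.25],
    [0,0,0,0,0,0,0.25],
    [0,0,0,0,0,0,0.25]
  ],
  "newtons": 25
}}

```text
time: 12.45
position: [0.7113, -0.0981, 0.0809]
tool_rot: [0.335, 0.942, 0.0, 0.001]
ft_force: [0.2, 0.3, 0.2]
grip_width: 0.0242
```

Call:
{"method": "apply_moves", "body": {
  "series": [
    [0.01,-0.39,0,0,0,3,0.25],
    [0.04,-0.78,0,0,0,6,0.25],
    [0.09,-1.17,0,0,0,9,0.25],
    [0.16,-1.56,0,0,0,12,0.25],
    [0.26,-1.94,0,0,0,15,0.25]
  ]
}}

```text
time: 12.87
position: [0.6984, -0.1113, 0.0808]
tool_rot: [0.457, 0.89, 0.001, 0.003]
ft_force: [4.0, 1.4, -1.4]
grip_width: 0.0218
```

Call:
{"method": "apply_moves", "body": {
  "series": [
    [0.01,-0.26,0,0,0,2,0.25],
    [0.02,-0.52,0,0,0,4,0.25],
    [0.04,-0.78,0,0,0,6,0.25],
    [0.07,-1.04,0,0,0,8,0.25],
    [0.11,-1.3,0,0,0,10,0.25]
  ]
}}

```text
time: 13.28
position: [0.6875, -0.1185, 0.0807]
tool_rot: [0.532, 0.847, 0.001, 0.003]
ft_force: [3.0, 0.7, -2.0]
grip_width: 0.0217
```

Call:
{"method": "apply_moves", "body": {
  "series": [
    [0.01,-0.26,0,0,0,2,0.25],
    [0.02,-0.52,0,0,0,4,0.25],
    [0.04,-0.78,0,0,0,6,0.25]
  ]
}}

```text
time: 13.53
position: [0.6809, -0.1215, 0.0808]
tool_rot: [0.576, 0.818, 0.002, 0.004]
ft_force: [4.3, -0.0, -2.2]
grip_width: 0.0218
```

Call:
{"method": "apply_moves", "body": {
  "series": [
    [0.01,-0.26,0,0,0,2,0.25],
    [0.02,-0.52,0,0,0,4,0.25],
    [0.04,-0.78,0,0,0,6,0.25]
  ]
}}

```text
time: 13.78
position: [0.6736, -0.1241, 0.0808]
tool_rot: [0.618, 0.786, 0.002, 0.004]
ft_force: [5.6, 0.4, -2.3]
grip_width: 0.0221
```

Call:
{"method": "apply_moves", "body": {
  "series": [
    [0.01,-0.26,0,0,0,2,0.25],
    [0.02,-0.52,0,0,0,4,0.25],
    [0.04,-0.78,0,0,0,6,0.25]
  ]
}}

```text
time: 14.03
position: [0.6661, -0.1258, 0.0808]
tool_rot: [0.658, 0.753, 0.002, 0.004]
ft_force: [4.8, -0.4, -3.4]
grip_width: 0.0219
```

Call:
{"method": "apply_moves", "body": {
  "series": [
    [0.01,-0.26,0,0,0,2,0.25],
    [0.02,-0.52,0,0,0,4,0.25],
    [0.04,-0.78,0,0,0,6,0.25]
  ]
}}

```text
time: 14.28
position: [0.6583, -0.1267, 0.0808]
tool_rot: [0.696, 0.718, 0.002, 0.004]
ft_force: [5.2, -1.0, -3.0]
grip_width: 0.0217
```

Call:
{"method": "apply_moves", "body": {
  "series": [
    [0.01,-0.26,0,0,0,2,0.25],
    [0.02,-0.52,0,0,0,4,0.25]
  ]
}}

```text
time: 14.45
position: [0.6531, -0.1268, 0.0808]
tool_rot: [0.721, 0.693, 0.002, 0.004]
ft_force: [5.5, -0.7, -2.1]
grip_width: 0.022
```

Call:
{"method": "apply_moves", "body": {
  "series": [
    [0.01,-0.26,0,0,0,2,0.25],
    [0.02,-0.52,0,0,0,4,0.25]
  ]
}}

```text
time: 14.62
position: [0.6478, -0.1265, 0.0808]
tool_rot: [0.745, 0.667, 0.002, 0.004]
ft_force: [4.1, -1.6, -2.6]
grip_width: 0.0219
```

Call:
{"method": "apply_moves", "body": {
  "series": [
    [0.01,-0.26,0,0,0,2,0.25],
    [0.02,-0.52,0,0,0,4,0.25]
  ]
}}

```text
time: 14.78
position: [0.643, -0.1259, 0.0808]
tool_rot: [0.768, 0.641, 0.002, 0.004]
ft_force: [5.7, -0.6, -4.2]
grip_width: 0.0219
```

Call:
{"method": "apply_moves", "body": {
  "series": [
    [0,-0.2,0,0,0,1.5,0.25],
    [0.01,-0.39,0,0,0,3,0.25]
  ]
}}

```text
time: 14.95
position: [0.6405, -0.1253, 0.0808]
tool_rot: [0.784, 0.621, 0.003, 0.005]
ft_force: [9.3, -1.3, -6.5]
grip_width: 0.0219
```

Call:
{"method": "apply_moves", "body": {
  "series": [
    [0,-0.2,0,0,0,1.5,0.25],
    [0.01,-0.39,0,0,0,3,0.25]
  ]
}}

```text
time: 15.12
position: [0.6383, -0.1247, 0.0808]
tool_rot: [0.8, 0.6, 0.005, 0.007]
ft_force: [11.7, -2.1, -9.9]
grip_width: 0.0217
```

Call:
{"method": "apply_moves", "body": {
  "series": [
    [0,-0.08,0,0,0,0.5,0.25],
    [0,-0.16,0,0,0,1,0.25],
    [0,-0.16,0,0,0,1,0.25]
  ]
}}

```text
time: 15.37
position: [0.6374, -0.1245, 0.0809]
tool_rot: [0.805, 0.593, 0.005, 0.007]
ft_force: [12.2, -3.6, -9.2]
grip_width: 0.0218
```

The handle force is about 12.7 N, inside the good-grip band. I'll release gently.

Call:
{"method": "apply_moves", "body": {
  "series": [
    [0,0.2,0,0,0,0,0.35],
    [0,0.5,0,0,0,0,0.45],
    [0,0.6,0,0,0,0,0.5],
    [0,0.6,0,0,0,0,0.5],
    [0,0.6,0,0,0,0,0.5]
  ]
}}

```text
time: 15.78
position: [0.6355, -0.1236, 0.0796]
tool_rot: [0.805, 0.594, -0.0, -0.0]
ft_force: [0.2, 0.2, 0.2]
grip_width: 0.0418
```

Call:
{"method": "apply_moves", "body": {
  "series": [
    [0,0,-2,0,0,0,0.5],
    [0,0,-5,0,0,0,0.5],
    [0,0,-9,0,0,0,0.5],
    [0,0,-13,0,0,0,0.5],
    [0,0,-17,0,0,0,0.5]
  ]
}}

```text
time: 16.2
position: [0.635, -0.1235, 0.2509]
tool_rot: [0.805, 0.594, -0.001, -0.001]
ft_force: [1.2, -0.6, 0.2]
grip_width: 0.0432
```

Call:
{"method": "apply_moves", "body": {
  "series": [
    [3,0,-4,0,0,0,0.5],
    [3,0,-5,0,0,0,0.5],
    [3,0,-5,0,0,0,0.5]
  ]
}}

```text
time: 16.45
position: [0.6472, -0.0942, 0.3055]
tool_rot: [0.804, 0.594, 0.003, 0.004]
ft_force: [0.1, -0.5, 0.1]
grip_width: 0.0433
```

Run:
```python
from h import *
import pickle
o=robot.get_obs();print(o["time"],o["position"],o["ft_force"])
pickle.dump(robot.camera_params("wrist"),open("P4.pkl","wb"))
a=robot.camera("wrist")[...,::-1];cv2.imwrite("pics/w4.png",a)
S=cv2.resize(robot.camera("side")[150:260,240:400,::-1],(800,550),interpolation=cv2.INTER_CUBIC)
cv2.imwrite("pics/s4.png",cv2.convertScaleAbs(S,alpha=1.4,beta=10))
```

```text
16.45 [ 0.64723508 -0.09418937  0.30554985] [ 0.09136834 -0.47437366  0.09716174]
```

View pics/w4.png

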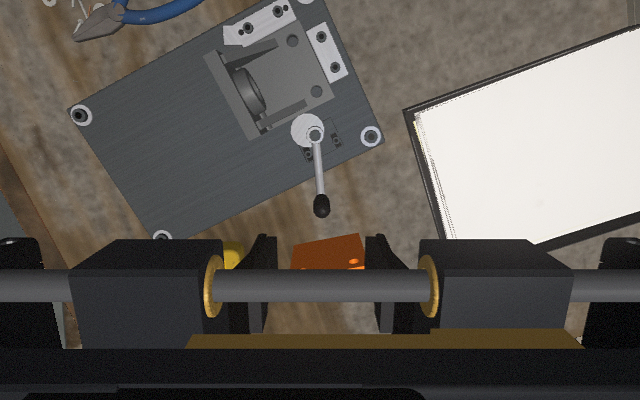

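View pics/s4.png

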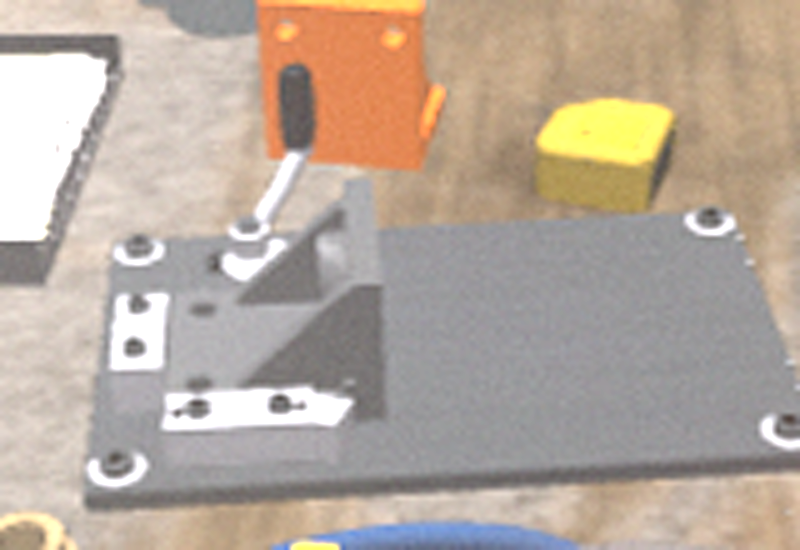

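The bracket lies flat, its foot bounded by the fence, the stop and the cam disc, and the lever has swung. The pliers, tape measure and union look untouched. One numeric check of the foot-to-stop gap comes before handing in.

Run:
```python
from h import *
import pickle;P=pickle.load(open("P4.pkl","rb"))
g=cv2.cvtColor(cv2.imread("pics/w4.png"),6).astype(np.float32)
th=.1525;c,s=np.cos(th),np.sin(th);Rm=R.from_quat(P["rotation"]).as_matrix()
def prof(pts):
    p=np.array([[.567+c*x-s*y,.0065+s*x+c*y,z] for x,y,z in pts]);q=(p-P["origin"])@Rm;uv=q@P["mtx"].T;uv=(uv[:,:2]/uv[:,2:]).astype(np.float32)
    return cv2.remap(g,uv[:,:1],uv[:,1:],1).ravel().astype(int)
for y in(-.02,0,.02):print("x .095-.135",y,prof([(x,y,.027) for x in np.arange(.095,.136,.002)]))
for x in(.06,.08):print("y .025-.06",x,prof([(x,y,.027) for y in np.arange(.025,.061,.002)]))
```

```text
x .095-.135 -0.02 [114 112 113 114 114 114 113 117 115 115 119  70 176 190 189 143  76  65
  43  59  80]
x .095-.135 0 [109 109 111 111 111 111 109 112 112 111 114  98 180 185 182 181 184 182
 180 178 181]
x .095-.135 0.02 [107 107 109  98 109 107 109 109 108 110 112  93 181 181 180 186  89  76
  66  79 106]
y .025-.06 0.06 [101 105  53  51  77  82  80  81  79  92 168 169 170 164 175  68  77  44]
y .025-.06 0.08 [105 104  56  80  82  80  84 101 102  96 168 172 172 169 170 174 166 171]
```

```bash
python3 -c "
from rig import robot
print(robot.hand_in())"
```

```text
the job is handed in; nothing more can be done
None
```

I tipped the bracket onto its foot, slid it home against the end stop, clamped it with the cam lever and handed the job in at about 16.5 s. `hand_in` gave no verdict, so the result rests on my own checks.

- **Tipping:** I pushed high on the foot with closed fingers until the bracket fell by itself. Later views show it lying flat on its foot.
- **Sliding:** I pushed low on the wall's back with two spread fingers, creeping at the end. The bracket stopped dead and the push rose to about 15 N. About 5 N of that is sliding friction, so the stop saw clearly less than 25 N.
- **Clamping:** I swung the lever clockwise about 60° until the cam bit. I stopped at about 12.7 N at the handle, within the 11–14 N band. A downward force of about 9 N on the tool also showed at that point. I then released to zero force and lifted clear.
- **Final images:** In brightness profiles the foot runs straight to the stop with at most about 2 mm of dark edge, and I saw no gap at the fence. The pliers, tape measure and union looked undisturbed, though I did not measure them.

**Not confirmed:** I could not measure the cam's force on the casting, only infer it from the handle force. My plate-corner measurements disagreed by 2–7 mm between views, so the stop and fence gaps are judged from the images and contact forces.

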